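Park the index plunger and free the tray shuttle

ROBOT

A 7-joint arm with a two-finger parallel gripper is mounted at the origin on the work surface. World frame = base frame: x ahead of the robot, y to its left, z up, the work surface at z = 0. Lengths are in m, angles in rad, forces in N, time in s.
With the tool pointing down it reaches from about 0.425 to 0.925 m from the base axis. Payload 6.8 kg.
Tool frame: the origin (TCP) lies between the finger pads; the fingertips stand 25 mm ahead of it and the grasp point (between the pads) lies 6 mm ahead of it; z points along the fingers, y is the line along which they close (so a half turn about z gives the same grasp; the last joint's range is limited). The gripper opens to 88 mm and grips with 3 to 60 N. Pads are 20 mm wide; open, the fingers measure 115 mm over their backs; the gripper's body (75 mm by 178 mm) begins 61 mm behind the grasp point.
Start: joints at [-1.23, 0.477, 0.022, 1.555, -0.011, 1.109, -0.083], TCP at [0.293, 0.608, 0.217] pointing down, gripper open.
Joint ranges: [-2.96, 2.96], [-0.34, 2.1], [-1.41, 1.46], [0.24, 2.44], [-1.37, 4.51], [0.17, 1.92], [-2.96, 2.96]. Speed limits (rad/s): [2.39, 2.39, 3.14, 3.14, 3.14, 3.14, 3.14].

INTERFACE

Orientations are given as [roll, pitch, yaw] about the fixed x, y, z axes, in that order (R = Rz(yaw) Ry(pitch) Rx(roll)).
In Python, from bench import sense, grab_frame, finish_job gives the robot as it stands.
- The arm moves only by the tool jog_arm, never from a script. Its argument "series" is a list of rows, each a list of 7 numbers: the turn, a rotation vector about the tool's x, y, z in degrees, then the shift along the tool's x, y, z in m, then the finger opening in m, from 0 to 0.0878. In form: [[ax, ay, az, tx, ty, tz, gripper], ...]. A call has 1 to 5 rows; each row is the pose to reach, as a shift and turn from the pose commanded when the call began, along the tool's axes at that moment; what a row does not reach only later rows make up. A row lasts 1/12 s, in which the tool goes at most 41.7 mm and 7.16 degrees, less where a joint would pass 70% of its speed; a pose out of reach is approached as far as the arm can. A call with a gripper value outside its range is refused whole. The fingers move at their own pace and stop on an object; "grip_force" is the grip in N (left out, the last holds). Time passes only in rows, so rows that repeat a pose let the fingers close. It gives the time, the measured TCP pose, the force, the opening and the grip force at its end, in the units of the state.
- sense(): the state, without advancing time (a new reading comes with each control period).
- grab_frame(name): name is "scene" or "top"; returns a dict with "image" (420x560x3 uint8, red, green, blue), "z_map" (420x560 float32, m along the optical axis (not along the pixel's ray), 0 where there is no reading), "fx", "fy", "cx", "cy" (pixels), "rvec" (rotation vector, rad) and "tvec" (3), from world to camera coordinates, as OpenCV has them. Camera axes: x right, y down, z forward; pixel columns grow to the right and rows downward; lengths in m; the calibration is good to about 2 mm. A picture is of the moment at which its call begins.
- finish_job(): hands the job in; it is judged then, once.
The state is a dict: "clock": time; "qpos": joint angles; "joint_velocities": joint speeds; "joint_torque": joint torques, N m; "eef_pos": TCP position; "eef_rot": TCP orientation; "wrist_force": force on the tool from outside, world axes, zero at the start; "moment": the same for the moment, N m; "opening": finger opening in m; "gripper_force": force on a finger pad.
Only numpy, scipy, OpenCV 4.12 (cv2) and the standard library are available. Lean on these libraries where they do the work, as an engineer would, in place of code of your own. Each camera call takes 0.05 s, during which the arm holds its last target. There are 200 camera calls.

TASK

The tray shuttle is locked by its sprung index plunger. Pull the red plunger bar straight up only until it will come no farther, without hauling hard on it, twist it clockwise without force into its green rest notch and let go so that it stays up by itself; then slide the shuttle by its blue fin to the robot's right, fully home against its end stop, and let go. Leave the plunger parked, never force the shuttle while it is still locked, and leave the bottle, screwdriver and test head where they are.

Things in the scene. Friction and masses are not known exactly. Their poses are not given: they have to be found in the camera images.
- station: Fixed slide station: white base plate 270 x 320 x 10 mm with rails along its y axis and dark end blocks; a grey bridge at its +x side carries the plunger. Origin on the table, midway along the rails (plate from x -120 to +150 mm). z is up; at yaw 0 its +x points away from the robot, +y to the robot's left. The plunger's axis stands at x +75 mm, y 0 in this frame.
- grip_bar: Red bar grip on top of the plunger's vertical stem: 40 mm long (its x), 13 mm thick (its y), 26 mm high; origin at its centre, 115 mm above the table when down. Lies along the station's x at the start. Pinch it from above across the 13 mm. The dark collar below (37 mm across) reaches 77 to 89 mm above the table: keep fingertips above 91 mm.
- shank: Lower end of the plunger, hidden in the grey bridge: a 9 mm locking pin and a shoulder that meets the upper stop. It rises and turns with the red bar; origin on the plunger's axis, at table height when down. The stop is delicate: no more than 15 N on it beyond the spring's pull, and the same on the pin while it locks the shuttle.
- plunger_lift (a joint): Lift of the plunger (m), 0 = down, locked. Lifting takes about 9.5 N at 0, plus 0.2 N per mm. It can be turned only when lifted over the collar's rim: 8.5 to 20.5 mm, as the collar is set to a different depth each time. A solid upper stop follows 2 mm later (at 10.5 to 22.5 mm), felt as a sharp rise of the pull. Parked it stands 2.5 mm below the rim height.
- plunger (a joint): Turn of the plunger (rad), positive clockwise seen from above: 0 over the locking slot, 1.22 at the rest notch (green floor, 2.5 mm deep, play 0.06 either way). A raised wall stops it at about 1.28. Hardly any friction once lifted clear; steel cross pins on the stem jam on the collar if not (over 40 N there is too much); let go short of the notch it does not stay parked.
- shuttle (a joint): Travel of the shuttle (m): 0 in the locked place, 0.070 at its end stop; positive along the station's -y (to the robot's right). Friction about 2 N; it stays where it is left. The plunger's pin enters it 4 mm deep.
- shuttle_grip (a point): On the shuttle's blue upright fin, on its centre line, 64 mm above the table and 16 mm below the fin's top; axes as the station's. The fin is 30 mm along x, 14 mm thick along y (pinch it across y from above) and rises from the shuttle's plate, whose top is 28 mm above the table; the black tray beside it is 40 mm high.
- bottle_mid (a point): Loose white bottle with red cap, 48 mm across, 110 mm high; point at its middle. Leave alone.
- driver_grip (a point): Loose screwdriver lying on the table, 160 mm long; point on its handle. Leave alone.
- test_head: Loose aluminium and black test head 50 x 50 x 34 mm; origin under its centre. Leave alone.

How it is judged:
On the way, in this order (a step that is already met when the one before it is completed fails the run):
1. the plunger is raised, turned into its rest notch and let go, the shuttle still in its locked place (value of joint plunger_lift above 0.005 m and value of joint plunger above 1.12 rad and contact force between the fingers and grip_bar below 0.2 N and value of joint shuttle below 0.004 m), for 0.4 s.
2. the shuttle has been slid to its end stop, the plunger still parked (value of joint shuttle above 0.067 m and value of joint plunger_lift above 0.005 m and value of joint plunger above 1.12 rad and contact force between the fingers and grip_bar below 0.2 N), for 0.2 s.
At the end, for the whole second after the job is handed in: The plunger is let go and rests raised in its notch (lift over 5 mm, turned over 1.12 rad clockwise), and the shuttle stands still within 3 mm of its end stop (travel over 67 mm) (all of step 2 and velocity of joint each of shuttle, plunger_lift below 0.005 m/s); the robot touches nothing.
It fails at once if the plunger is forced with more than 15 N against its upper stop or, still locked, against the shuttle's hole (contact force between shank and station above 15 N).
It fails at once if the bar is twisted by force (over 40 N) against the collar, not lifted clear of it (contact force between grip_bar and station above 40 N).
It fails at once if the bottle is moved by more than 20 mm (distance of bottle_mid from where it was at the start of the episode above 0.02 m).
It fails at once if the screwdriver is moved by more than 20 mm (distance of driver_grip from where it was at the start of the episode above 0.02 m).
It fails at once if the test head is moved by more than 20 mm (distance of test_head from where it was at the start of the episode above 0.02 m).
It also fails if it takes over 70 s, if anything falls off the work surface, if the arm or the gripper's body presses on something with over 40 N, if the wrist force passes 120 N, or if a joint passes its speed limit or range.

## Working session

There is one attempt and no reset: what is moved stays moved. The work goes in short steps, Python scripts to look and compute and a tool call to move; the robot and the scene stay as the last step left them, time stands still between calls to the robot, and variables do not carry over. Pictures are saved under pics/ and viewed, at most 10 in all, crops included, and the job is handed in when it is done.

Besides the shell and the picture viewer there is one more tool, called by a JSON object that holds its "op" and its "data", one argument or row to a line. jog_arm: Moves the arm, as the interface text tells. Its arguments: {"type":"object","properties":{"series":{"type":"array","items":{"type":"array","items":{"type":"number"}}},"grip_force":{"type":"number"}},"required":["series"]}

```bash
mkdir -p pics; ls
cat > h.py <<'E'
import numpy as np, cv2
from bench import sense, grab_frame, finish_job
def pts(f):
    z=f['z_map'];v,u=np.mgrid[:z.shape[0],:z.shape[1]]
    P=np.stack([(u-f['cx'])/f['fx']*z,(v-f['cy'])/f['fy']*z,z],-1)
    R=cv2.Rodrigues(np.array(f['rvec'],float))[0]
    W=(P-np.array(f['tvec']).ravel())@R
    W[z==0]=np.nan
    return W
def save(f,n): cv2.imwrite('pics/'+n,f['image'][:,:,::-1])
E
python3 - <<'E'
from h import *
print(sense())
for n in('scene','top'):
    f=grab_frame(n);save(f,n+'0.png');np.savez(n+'0.npz',**f)
E
```

```text
pics
{'clock': 0.0, 'qpos': array([-1.23012324,  0.47780801,  0.02232544,  1.55642145, -0.01153397,
        1.10930519, -0.08310202]), 'joint_velocities': array([ 1.97379668e-05,  3.84640517e-04, -8.98019172e-04,  5.85278670e-04,
        3.70074209e-04,  1.75470319e-03,  1.87846048e-03]), 'joint_torque': array([-1.00677735e-03, -5.82846701e+01,  1.53415650e+00, -2.72608316e+01,
       -5.43847599e-02,  1.69548823e-02,  1.62556112e-04]), 'eef_pos': array([0.29258946, 0.60761712, 0.21608882]), 'eef_rot': array([-3.13978062e+00,  9.80543305e-05,  2.69283709e+00]), 'wrist_force': array([ 0.36027873,  0.36159086, -0.34461356]), 'moment': array([-0.00616448, -0.03032007, -0.01487086]), 'gripper_force': 0.0, 'opening': 0.08768347826578086}
```

View pics/scene0.png

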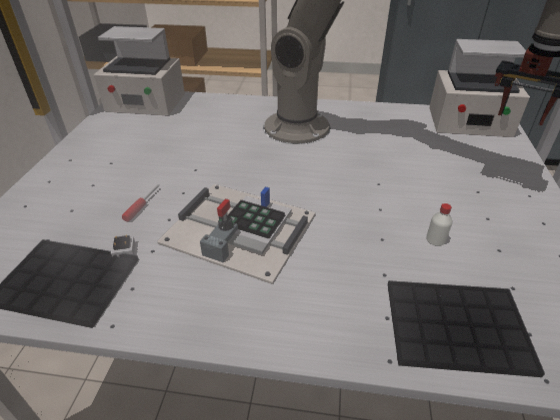

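View pics/top0.png

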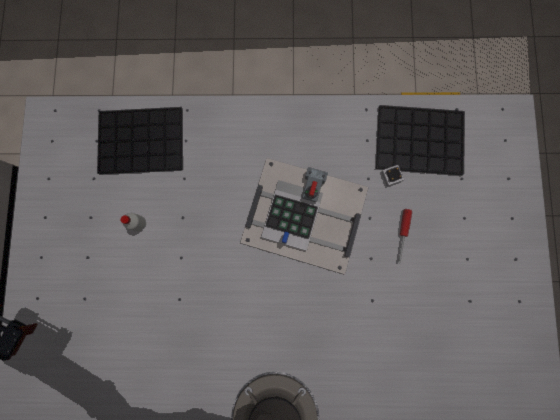

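The scene view shows the station in the middle, with the red bar at about (223,208) and the blue fin at (265,196). In the top view the red bar is at (313,188) and the fin at (285,239). The driver (405,230), test head (393,176) and bottle (130,220) are all clear of the station.

Run:
```python
from h import *
for n in('scene','top'):
    f=dict(np.load(n+'0.npz'));W=pts(f);hsv=cv2.cvtColor(f['image'],cv2.COLOR_RGB2HSV)
    h,s,v=cv2.split(hsv)
    R=cv2.Rodrigues(f['rvec'])[0]; C=-R.T@f['tvec'].ravel(); print(n,'cam',C.round(3),f['fx'])
    for name,m in(('red',((h<8)|(h>172))&(s>140)&(v>60)),('blue',(h>105)&(h<130)&(s>130)&(v>50))):
        k,lab,st,cen=cv2.connectedComponentsWithStats(m.astype(np.uint8))
        for i in range(1,k):
            if st[i,4]<15: continue
            p=W[lab==i]; p=p[~np.isnan(p[:,0])]
            top=p[p[:,2]>np.percentile(p[:,2],60)]
            print(name,cen[i].round(1),st[i],'zrange',np.percentile(p[:,2],[5,50,95]).round(3),'mean',p.mean(0).round(4),'topmean',top.mean(0).round(4))
    if n=='top':
        # white plate (z~10mm), station region
        m=(W[...,2]>0.006)&(W[...,2]<0.2)&(abs(W[...,0]-C[0])<9)
        m[:, :235]=0; m[:,372:]=0; m[:150]=0; m[280:]=0
        m=cv2.morphologyEx(m.astype(np.uint8),cv2.MORPH_OPEN,np.ones((3,3)))
        c=max(cv2.findContours(m,0,1)[0],key=cv2.contourArea)
        q=cv2.boxPoints(cv2.minAreaRect(c)); print(q)
        for u,vv in q:
            d=R.T@np.array([(u-f['cx'])/f['fx'],(vv-f['cy'])/f['fy'],1]); print((C+d*(0.010-C[2])/d[2]).round(4))
```

```text
scene cam [1.362 0.139 0.731] 420.7943519196845
red [110.7  88.4] [108  86   6   6  25] zrange [0.092 0.102 0.11 ] mean [-0.0085 -0.6892  0.1012] topmean [-0.0082 -0.6869  0.1072]
red [461.6 107.9] [458 105   8   7  43] zrange [0.09  0.101 0.111] mean [-0.0087  0.5479  0.1012] topmean [-0.0083  0.5463  0.1079]
red [222.5 204.4] [218 200  10  10  45] zrange [0.125 0.127 0.129] mean [ 0.6323 -0.1026  0.1273] topmean [ 0.6337 -0.103   0.1285]
red [445.8 206.5] [442 204   9   6  41] zrange [0.107 0.109 0.111] mean [0.5466 0.4109 0.1092] topmean [0.5457 0.412  0.1105]
blue [264.2 190.7] [261 188   7   6  26] zrange [0.077 0.079 0.082] mean [ 0.5038 -0.0287  0.0794] topmean [ 0.5065 -0.029   0.0811]
top cam [ 0.423 -0.02   1.163] 390.3594950337728
red [312.6 188.2] [309 181   8  15  62] zrange [0.125 0.128 0.131] mean [ 0.6273 -0.1024  0.1275] topmean [ 0.6269 -0.102   0.1292]
red [405.5 222.2] [400 210  11  26 184] zrange [0.018 0.024 0.028] mean [ 0.547  -0.3795  0.0237] topmean [ 0.5525 -0.3829  0.0267]
red [124.8 219.3] [121 216   9   8  54] zrange [0.105 0.11  0.113] mean [0.5442 0.41   0.1095] topmean [0.5454 0.4109 0.1117]
blue [285.  236.6] [282 232   7  10  42] zrange [0.077 0.08  0.082] mean [ 0.5001 -0.0282  0.0798] topmean [ 0.5013 -0.0281  0.0815]
[[239.67487 242.394  ]
 [266.4416  153.64113]
 [370.89355 185.1425 ]
 [344.12683 273.8954 ]]
[0.4876 0.1048 0.01  ]
[0.7577 0.0278 0.01  ]
[ 0.6597 -0.2861  0.01  ]
[ 0.3974 -0.2001  0.01  ]
```

```bash
cat >> h.py <<'E'
from scipy.spatial.transform import Rotation as Ro
def goto(p,yaw,s=None):
    s=s or sense(); A=Ro.from_euler('xyz',s['eef_rot']); B=Ro.from_euler('xyz',[np.pi,0,np.radians(yaw)])
    return np.r_[(A.inv()*B).as_rotvec(degrees=True).round(2),A.inv().apply(np.array(p)-s['eef_pos']).round(4)]
def st():
    s=sense(); return s['clock'],s['eef_pos'].round(4),np.degrees(s['eef_rot']).round(2),s['wrist_force'].round(2),s['moment'].round(2),s['opening'],s['gripper_force'],s['qpos'].round(2)
E
python3 -c "
from h import *
print(goto([.63,-.103,.2],163.2))"
```

```text
[-0.09    0.     -8.91   -0.6123 -0.4939  0.0171]
```

{"op": "jog_arm", "data": {
  "series": [
    [0, 0, 0, -0.03, -0.024, 0, 0.088],
    [0, 0, 0, -0.06, -0.048, 0, 0.06],
    [0, 0, 0, -0.09, -0.072, 0, 0.06],
    [0, 0, 0, -0.12, -0.096, 0, 0.06],
    [0, 0, 0, -0.15, -0.121, 0, 0.06]
  ]
}}

```text
clock: 0.52
eef_pos: [0.3759, 0.4322, 0.2167]
eef_rot: [-3.141, -0.0, 2.693]
wrist_force: [-0.1, 1.2, 0.4]
opening: 0.0648
gripper_force: 0.0
```

{"op": "jog_arm", "data": {
  "series": [
    [0, 0, 0, -0.03, -0.024, 0, 0.05],
    [0, 0, 0, -0.06, -0.048, 0, 0.05],
    [0, 0, 0, -0.09, -0.072, 0, 0.05],
    [0, 0, 0, -0.12, -0.096, 0, 0.05],
    [0, 0, 0, -0.15, -0.121, 0, 0.05]
  ]
}}

```text
clock: 0.93
eef_pos: [0.4585, 0.2582, 0.2169]
eef_rot: [-3.141, -0.0, 2.693]
wrist_force: [0.4, 0.3, -0.3]
opening: 0.0496
gripper_force: 0.0
```

{"op": "jog_arm", "data": {
  "series": [
    [0, 0, 0, -0.03, -0.024, 0, 0.05],
    [0, 0, 0, -0.06, -0.048, 0, 0.05],
    [0, 0, 0, -0.09, -0.072, 0, 0.05],
    [0, 0, 0, -0.12, -0.096, 0, 0.05],
    [0, 0, 0, -0.15, -0.121, 0, 0.05]
  ]
}}

```text
clock: 1.35
eef_pos: [0.541, 0.0842, 0.2169]
eef_rot: [-3.142, -0.0, 2.693]
wrist_force: [-0.1, -0.1, -0.6]
opening: 0.0503
gripper_force: 0.0
```

```bash
python3 -c "
from h import *
print(st(),goto([.63,-.103,.17],163.2))"
```

```text
(1.35, array([0.541 , 0.0842, 0.2169]), array([-1.8000e+02, -2.0000e-02,  1.5431e+02]), array([-0.11, -0.14, -0.61]), array([-0.  , -0.02,  0.02]), 0.050299533016348395, 0.0, array([-0.48,  0.27,  0.26,  1.88, -0.08,  1.01,  0.93])) [ 0.     -0.02   -8.89   -0.1613 -0.1301  0.0469]
```

{"op": "jog_arm", "data": {
  "series": [
    [0, 0, -2, -0.034, -0.027, 0, 0.04],
    [0, 0, -4, -0.068, -0.054, 0.01, 0.04],
    [0, 0, -6, -0.1, -0.08, 0.02, 0.04],
    [0, 0, -8, -0.132, -0.107, 0.03, 0.04],
    [0, 0, -8.9, -0.1613, -0.1301, 0.037, 0.04]
  ]
}}

```text
clock: 1.77
eef_pos: [0.6283, -0.1005, 0.1796]
eef_rot: [-3.141, -0.001, 2.85]
wrist_force: [0.5, 0.4, 0.6]
opening: 0.0399
gripper_force: 0.0
```

Run:
```python
from h import *
print(st())
f=grab_frame('scene');W=pts(f)
c=cv2.resize(f['image'][140:270,160:330],None,fx=4,fy=4,interpolation=cv2.INTER_CUBIC)
g=grab_frame('top');d=cv2.resize(g['image'][140:290,230:380],(520,520),interpolation=cv2.INTER_CUBIC)
cv2.imwrite('pics/c1.png',c[:,:,::-1])
cv2.imwrite('pics/d1.png',d[:,:,::-1])
```

```text
(1.7667, array([ 0.6283, -0.1005,  0.1796]), array([-1.7999e+02, -7.0000e-02,  1.6330e+02]), array([0.46, 0.41, 0.56]), array([-0.01, -0.05,  0.03]), 0.039868513292737134, 0.0, array([-0.15,  0.46,  0.29,  1.71, -0.15,  1.  ,  1.47]))
```

View pics/c1.png

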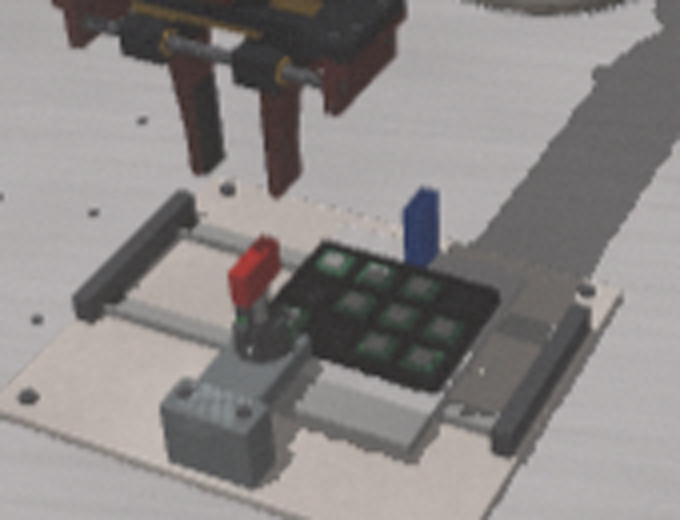

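The crop shows the open fingers ((205,170) and (282,190)) lined up above and astride the red bar (255,250). The fin is at (422,225) and nothing is in the way, so I'm descending.

{"op": "jog_arm", "data": {
  "series": [
    [0, 0, 0, 0, 0, 0.015, 0.04],
    [0, 0, 0, 0, 0, 0.03, 0.04],
    [0, 0, 0, 0, 0, 0.045, 0.04],
    [0, 0, 0, 0, 0, 0.058, 0.04],
    [0, 0, 0, 0, 0, 0.058, 0.04]
  ]
}}

```text
clock: 2.28
eef_pos: [0.6263, -0.0978, 0.1196]
eef_rot: [-3.141, -0.005, 2.849]
wrist_force: [0.1, 0.2, 0.1]
opening: 0.04
gripper_force: 0.0
```

{"op": "jog_arm", "data": {
  "series": [
    [0, 0, 0, 0, 0, 0, 0.03],
    [0, 0, 0, 0, 0, 0, 0.022],
    [0, 0, 0, 0, 0, 0, 0.022]
  ],
  "grip_force": 4
}}

```text
clock: 2.53
eef_pos: [0.6291, -0.0987, 0.1237]
eef_rot: [3.141, 0.002, 2.848]
wrist_force: [0.1, -0.9, 0.4]
opening: 0.0242
gripper_force: 0.0
```

Run:
```python
from h import *
print(st())
f=grab_frame('scene')
c=cv2.resize(f['image'][160:240,190:280],None,fx=6,fy=6,interpolation=cv2.INTER_CUBIC)
g=grab_frame('top');
cv2.imwrite('pics/c2.png',c[:,:,::-1])
```

```text
(2.5333, array([ 0.6291, -0.0987,  0.1237]), array([1.7998e+02, 1.0000e-01, 1.6319e+02]), array([ 0.07, -0.92,  0.37]), array([ 0.  , -0.06,  0.02]), 0.02422015794414486, 0.0, array([-0.14,  0.52,  0.27,  1.75, -0.17,  0.89,  1.48]))
```

View pics/c2.png

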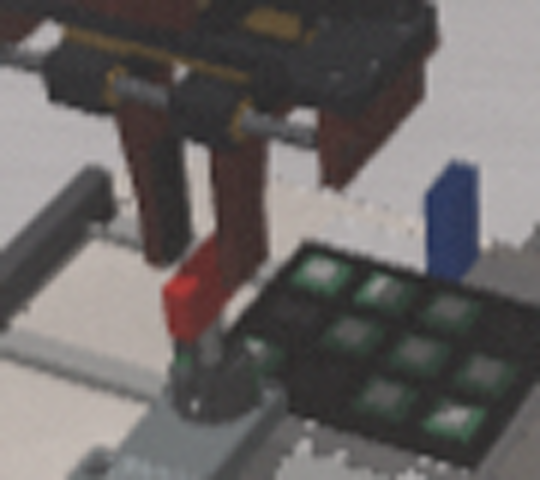

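The crop shows the fingers astride the bar, with the left tip at (170,250) and the right at (240,270), and the bar between them. I'll let the arm settle and re-read the pose.

{"op": "jog_arm", "data": {
  "series": [
    [0, 0, 0, 0, 0, 0, 0.022],
    [0, 0, 0, 0, 0, 0, 0.022],
    [0, 0, 0, 0, 0, 0, 0.022]
  ]
}}

```text
clock: 2.88
eef_pos: [0.6285, -0.0987, 0.1229]
eef_rot: [3.141, 0.0, 2.848]
wrist_force: [-0.2, -0.2, -0.5]
opening: 0.0221
gripper_force: 0.0
```

Run:
```python
from h import *
print(st(), goto([.631,-.1035,.1195],163.2))
```

```text
(2.8833, array([ 0.6285, -0.0987,  0.1229]), array([1.7999e+02, 2.0000e-02, 1.6318e+02]), array([-0.25, -0.24, -0.45]), array([ 0.06,  0.  , -0.01]), 0.02212288043442159, 0.0, array([-0.14,  0.52,  0.27,  1.75, -0.17,  0.89,  1.48])) [ 0.01    0.02   -0.02   -0.0038 -0.0039  0.0034]
```

{"op": "jog_arm", "data": {
  "series": [
    [0, 0, 0, -0.002, -0.002, 0.001, 0.022],
    [0, 0, 0, -0.003, -0.004, 0.003, 0.022],
    [0, 0, 0, -0.003, -0.004, 0.003, 0.022],
    [0, 0, 0, -0.003, -0.004, 0.003, 0.022]
  ]
}}

```text
clock: 3.22
eef_pos: [0.6299, -0.1038, 0.1193]
eef_rot: [-3.141, -0.0, 2.848]
wrist_force: [-0.0, 0.0, 0.4]
opening: 0.0221
gripper_force: 0.0
```

{"op": "jog_arm", "data": {
  "series": [
    [0, 0, 0, 0, 0, 0, 0.016],
    [0, 0, 0, 0, 0, 0, 0.012],
    [0, 0, 0, 0, 0, 0, 0.01],
    [0, 0, 0, 0, 0, 0, 0.01]
  ],
  "grip_force": 4
}}

```text
clock: 3.55
eef_pos: [0.63, -0.1035, 0.1196]
eef_rot: [-3.141, -0.0, 2.848]
wrist_force: [-0.3, -1.7, -0.4]
opening: 0.0128
gripper_force: 4.0
```

Run:
```python
from h import *
print(st())
```

```text
(3.55, array([ 0.63  , -0.1035,  0.1196]), array([-179.99,   -0.  ,  163.18]), array([-0.34, -1.73, -0.37]), array([-0.1 ,  0.05, -0.02]), 0.012821971188278342, 3.995843790471554, array([-0.13,  0.53,  0.27,  1.75, -0.18,  0.89,  1.49]))
```

{"op": "jog_arm", "data": {
  "series": [
    [0, 0, 0, 0, -0.0004, 0, 0.008],
    [0, 0, 0, 0, -0.0004, 0, 0.008],
    [0, 0, 0, 0, -0.0004, 0, 0.008]
  ],
  "grip_force": 35
}}

```text
clock: 3.8
eef_pos: [0.63, -0.1036, 0.1196]
eef_rot: [3.141, -0.0, 2.848]
wrist_force: [-0.7, 0.3, -1.0]
opening: 0.0122
gripper_force: 35.0
```

{"op": "jog_arm", "data": {
  "series": [
    [0, 0, 0, 0, 0, -0.001, 0.008],
    [0, 0, 0, 0, 0, -0.002, 0.008],
    [0, 0, 0, 0, 0, -0.003, 0.008],
    [0, 0, 0, 0, 0, -0.003, 0.008]
  ]
}}

```text
clock: 4.13
eef_pos: [0.6295, -0.1036, 0.1219]
eef_rot: [-3.141, -0.001, 2.848]
wrist_force: [1.3, -0.2, -10.4]
opening: 0.0122
gripper_force: 35.0
```

{"op": "jog_arm", "data": {
  "series": [
    [0, 0, 0, 0, 0, -0.0015, 0.008],
    [0, 0, 0, 0, 0, -0.003, 0.008],
    [0, 0, 0, 0, 0, -0.0045, 0.008],
    [0, 0, 0, 0, 0, -0.006, 0.008],
    [0, 0, 0, 0, 0, -0.006, 0.008]
  ]
}}

```text
clock: 4.55
eef_pos: [0.6297, -0.1036, 0.1287]
eef_rot: [3.142, -0.001, 2.848]
wrist_force: [1.2, 0.3, -11.5]
opening: 0.012
gripper_force: 35.0
```

{"op": "jog_arm", "data": {
  "series": [
    [0, 0, 0, 0, 0, -0.0005, 0.008],
    [0, 0, 0, 0, 0, -0.001, 0.008],
    [0, 0, 0, 0, 0, -0.001, 0.008]
  ]
}}

```text
clock: 4.8
eef_pos: [0.6297, -0.1037, 0.1295]
eef_rot: [3.142, -0.001, 2.848]
wrist_force: [0.4, -0.0, -11.1]
opening: 0.0117
gripper_force: 35.0
```

{"op": "jog_arm", "data": {
  "series": [
    [0, 0, 0, 0, 0, -0.0005, 0.008],
    [0, 0, 0, 0, 0, -0.0005, 0.008]
  ]
}}

```text
clock: 4.97
eef_pos: [0.6298, -0.1037, 0.13]
eef_rot: [3.142, -0.001, 2.848]
wrist_force: [-0.3, -0.5, -12.2]
opening: 0.0118
gripper_force: 35.0
```

{"op": "jog_arm", "data": {
  "series": [
    [0, 0, 0, 0, 0, -0.0005, 0.008],
    [0, 0, 0, 0, 0, -0.0005, 0.008]
  ]
}}

```text
clock: 5.13
eef_pos: [0.6298, -0.1037, 0.1306]
eef_rot: [-3.142, -0.0, 2.848]
wrist_force: [0.1, 0.2, -11.0]
opening: 0.0119
gripper_force: 35.0
```

{"op": "jog_arm", "data": {
  "series": [
    [0, 0, 0, 0, 0, -0.0005, 0.008],
    [0, 0, 0, 0, 0, -0.0005, 0.008]
  ]
}}

```text
clock: 5.3
eef_pos: [0.6298, -0.1037, 0.1311]
eef_rot: [-3.142, -0.0, 2.848]
wrist_force: [0.7, -0.0, -11.7]
opening: 0.0122
gripper_force: 35.0
```

{"op": "jog_arm", "data": {
  "series": [
    [0, 0, 0, 0, 0, -0.0005, 0.008],
    [0, 0, 0, 0, 0, -0.0005, 0.008]
  ]
}}

```text
clock: 5.47
eef_pos: [0.6299, -0.1037, 0.1316]
eef_rot: [3.142, -0.0, 2.848]
wrist_force: [0.3, 0.9, -11.6]
opening: 0.0118
gripper_force: 35.0
```

{"op": "jog_arm", "data": {
  "series": [
    [0, 0, 0, 0, 0, -0.0005, 0.008],
    [0, 0, 0, 0, 0, -0.0005, 0.008]
  ]
}}

```text
clock: 5.63
eef_pos: [0.6299, -0.1037, 0.1321]
eef_rot: [3.142, -0.0, 2.848]
wrist_force: [0.6, 0.2, -10.9]
opening: 0.0122
gripper_force: 35.0
```

{"op": "jog_arm", "data": {
  "series": [
    [0, 0, 0, 0, 0, -0.0005, 0.008],
    [0, 0, 0, 0, 0, -0.0005, 0.008]
  ]
}}

```text
clock: 5.8
eef_pos: [0.6299, -0.1037, 0.1326]
eef_rot: [3.142, -0.0, 2.848]
wrist_force: [0.5, -0.1, -11.6]
opening: 0.0123
gripper_force: 35.0
```

{"op": "jog_arm", "data": {
  "series": [
    [0, 0, 0, 0, 0, -0.0005, 0.008],
    [0, 0, 0, 0, 0, -0.0005, 0.008]
  ]
}}

```text
clock: 5.97
eef_pos: [0.6299, -0.1037, 0.1331]
eef_rot: [3.142, -0.0, 2.848]
wrist_force: [-0.4, 0.4, -11.7]
opening: 0.0122
gripper_force: 35.0
```

{"op": "jog_arm", "data": {
  "series": [
    [0, 0, 0, 0, 0, -0.0005, 0.008],
    [0, 0, 0, 0, 0, -0.0005, 0.008]
  ]
}}

```text
clock: 6.13
eef_pos: [0.63, -0.1037, 0.1337]
eef_rot: [3.142, -0.0, 2.848]
wrist_force: [-0.4, 0.4, -11.6]
opening: 0.012
gripper_force: 35.0
```

Run:
```python
from h import *
print(st())
for n in('scene',):
    f=grab_frame(n);W=pts(f);h,s,v=cv2.split(cv2.cvtColor(f['image'],cv2.COLOR_RGB2HSV))
    m=((h<8)|(h>172))&(s>140)&(v>60); m[:190]=0;m[230:]=0;m[:,:210]=0;m[:,240:]=0
    p=W[m];print(m.sum(),np.nanpercentile(p[:,2],[5,50,95]),np.argwhere(m).min(0),np.argwhere(m).max(0))
```

```text
(6.1333, array([ 0.63  , -0.1037,  0.1337]), array([180.  ,  -0.  , 163.19]), array([ -0.39,   0.44, -11.56]), array([ 0.12,  0.  , -0.  ]), 0.011992682976656623, 34.9936705827713, array([-0.14,  0.51,  0.28,  1.74, -0.17,  0.91,  1.49]))
26 [0.12167781 0.13723965 0.14262909] [202 217] [210 221]
```

{"op": "jog_arm", "data": {
  "series": [
    [0, 0, 0, 0, 0, -0.0005, 0.008],
    [0, 0, 0, 0, 0, -0.0005, 0.008]
  ]
}}

```text
clock: 6.35
eef_pos: [0.63, -0.1037, 0.1342]
eef_rot: [3.142, -0.0, 2.848]
wrist_force: [-0.5, 0.8, -11.6]
opening: 0.0124
gripper_force: 35.0
```

{"op": "jog_arm", "data": {
  "series": [
    [0, 0, 0, 0, 0, -0.0005, 0.008],
    [0, 0, 0, 0, 0, -0.0005, 0.008]
  ]
}}

```text
clock: 6.52
eef_pos: [0.6299, -0.1038, 0.1347]
eef_rot: [-3.142, -0.0, 2.848]
wrist_force: [-0.9, 0.0, -10.9]
opening: 0.012
gripper_force: 35.0
```

{"op": "jog_arm", "data": {
  "series": [
    [0, 0, 0, 0, 0, -0.0005, 0.008],
    [0, 0, 0, 0, 0, -0.0005, 0.008]
  ]
}}

```text
clock: 6.68
eef_pos: [0.63, -0.1037, 0.1352]
eef_rot: [3.142, -0.0, 2.848]
wrist_force: [-1.4, -0.2, -12.1]
opening: 0.0121
gripper_force: 35.0
```

{"op": "jog_arm", "data": {
  "series": [
    [0, 0, 0, 0, 0, -0.0005, 0.008],
    [0, 0, 0, 0, 0, -0.0005, 0.008]
  ]
}}

```text
clock: 6.85
eef_pos: [0.6299, -0.1038, 0.1357]
eef_rot: [3.142, -0.0, 2.848]
wrist_force: [-0.7, -0.1, -12.2]
opening: 0.0118
gripper_force: 35.0
```

{"op": "jog_arm", "data": {
  "series": [
    [0, 0, 0, 0, 0, -0.0005, 0.008],
    [0, 0, 0, 0, 0, -0.0005, 0.008]
  ]
}}

```text
clock: 7.02
eef_pos: [0.63, -0.1037, 0.1362]
eef_rot: [3.142, -0.0, 2.848]
wrist_force: [-0.8, -0.2, -12.1]
opening: 0.012
gripper_force: 35.0
```

{"op": "jog_arm", "data": {
  "series": [
    [0, 0, 0, 0, 0, -0.0005, 0.008],
    [0, 0, 0, 0, 0, -0.0005, 0.008]
  ]
}}

```text
clock: 7.18
eef_pos: [0.6299, -0.1037, 0.1366]
eef_rot: [3.142, -0.0, 2.848]
wrist_force: [-0.6, 0.2, -13.8]
opening: 0.012
gripper_force: 35.0
```

Run:
```python
from h import *
print(st())
f=grab_frame('scene');W=pts(f)
c=cv2.resize(f['image'][160:240,190:280],None,fx=6,fy=6,interpolation=cv2.INTER_CUBIC)
cv2.imwrite('pics/c3.png',c[:,:,::-1])
```

```text
(7.1833, array([ 0.6299, -0.1037,  0.1366]), array([ 1.8000e+02, -1.0000e-02,  1.6319e+02]), array([ -0.64,   0.15, -13.81]), array([0.13, 0.02, 0.04]), 0.011962932067901942, 34.993359446525574, array([-0.14,  0.51,  0.28,  1.74, -0.17,  0.92,  1.49]))
```

View pics/c3.png

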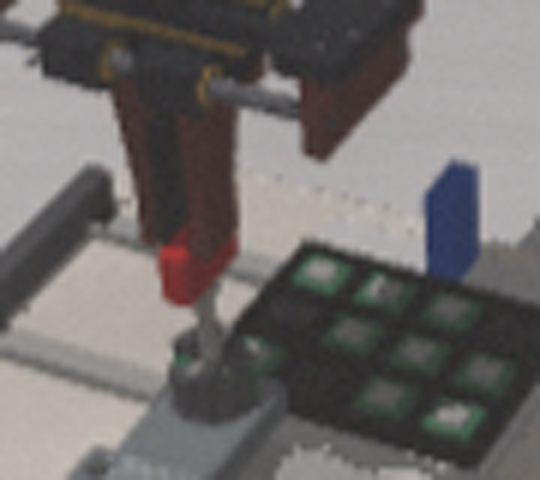

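The crop shows the bar (195,270) lifted well clear of the collar (215,380), with the grip holding. The pull has started to rise, so one small step should confirm the stop.

{"op": "jog_arm", "data": {
  "series": [
    [0, 0, 0, 0, 0, -0.0003, 0.008],
    [0, 0, 0, 0, 0, -0.0003, 0.008]
  ]
}}

```text
clock: 7.4
eef_pos: [0.6299, -0.1037, 0.1367]
eef_rot: [-3.142, -0.0, 2.848]
wrist_force: [0.2, -0.3, -14.8]
opening: 0.0123
gripper_force: 35.0
```

{"op": "jog_arm", "data": {
  "series": [
    [0, 0, 0, 0, 0, 0.0008, 0.008],
    [0, 0, 0, 0, 0, 0.0008, 0.008],
    [0, 0, 4, 0, 0, 0.0008, 0.008],
    [0, 0, 8, 0, 0, 0.0008, 0.008],
    [0, 0, 8, 0, 0, 0.0008, 0.008]
  ]
}}

```text
clock: 7.82
eef_pos: [0.6299, -0.104, 0.1362]
eef_rot: [-3.141, -0.0, 2.706]
wrist_force: [-1.7, 0.0, -11.8]
opening: 0.0123
gripper_force: 35.0
```

Run:
```python
from h import *
print(st())
```

```text
(7.8167, array([ 0.6299, -0.104 ,  0.1362]), array([-179.97,   -0.  ,  155.04]), array([ -1.72,   0.05, -11.78]), array([-0.08,  0.11, -0.01]), 0.012265846476362755, 34.994314312934875, array([-0.16,  0.51,  0.31,  1.74, -0.19,  0.92,  1.36]))
```

{"op": "jog_arm", "data": {
  "series": [
    [0, 0, 5, 0, 0, 0.0002, 0.008],
    [0, 0, 10, 0, 0, 0.0003, 0.008],
    [0, 0, 15, 0, 0, 0.0003, 0.008],
    [0, 0, 15, 0, 0, 0.0003, 0.008]
  ]
}}

```text
clock: 8.15
eef_pos: [0.6296, -0.1045, 0.1358]
eef_rot: [-3.14, 0.0, 2.445]
wrist_force: [-0.5, -1.8, -12.0]
opening: 0.0121
gripper_force: 35.0
```

Run:
```python
from h import *
print(st())
```

```text
(8.15, array([ 0.6296, -0.1045,  0.1358]), array([-1.7993e+02,  1.0000e-02,  1.4011e+02]), array([ -0.47,  -1.76, -11.98]), array([-0.42,  0.32,  0.03]), 0.012083623679898252, 34.98726725578308, array([-0.21,  0.52,  0.38,  1.74, -0.23,  0.92,  1.14]))
```

{"op": "jog_arm", "data": {
  "series": [
    [0, 0, 5, 0, 0, 0, 0.008],
    [0, 0, 10, 0, 0, 0, 0.008],
    [0, 0, 15, 0, 0, 0, 0.008],
    [0, 0, 15, 0, 0, 0, 0.008]
  ]
}}

```text
clock: 8.48
eef_pos: [0.6292, -0.1048, 0.1357]
eef_rot: [-3.14, 0.0, 2.185]
wrist_force: [-2.0, -3.2, -12.3]
opening: 0.0119
gripper_force: 35.0
```

Run:
```python
from h import *
print(st())
```

```text
(8.4833, array([ 0.6292, -0.1048,  0.1357]), array([-1.7989e+02,  1.0000e-02,  1.2520e+02]), array([ -2.04,  -3.2 , -12.31]), array([-0.69,  0.53, -0.03]), 0.011925722927551508, 34.98269319534302, array([-0.25,  0.53,  0.44,  1.75, -0.27,  0.93,  0.92]))
```

{"op": "jog_arm", "data": {
  "series": [
    [0, 0, 5, -0.0004, -0.0008, 0, 0.008],
    [0, 0, 10, -0.0006, -0.0012, 0, 0.008],
    [0, 0, 15, -0.0008, -0.0016, 0, 0.008],
    [0, 0, 20, -0.0008, -0.0018, 0, 0.008],
    [0, 0, 20, -0.0008, -0.0018, 0, 0.008]
  ]
}}

```text
clock: 8.9
eef_pos: [0.6283, -0.1056, 0.1355]
eef_rot: [-3.14, -0.0, 1.838]
wrist_force: [-3.5, -1.9, -13.2]
opening: 0.0121
gripper_force: 35.0
```

Run:
```python
from h import *
print(st())
```

```text
(8.9, array([ 0.6283, -0.1056,  0.1355]), array([-1.7991e+02, -1.0000e-02,  1.0532e+02]), array([ -3.53,  -1.95, -13.17]), array([-0.5 ,  0.73,  0.03]), 0.012073725665369857, 34.983059763908386, array([-0.31,  0.55,  0.53,  1.75, -0.33,  0.93,  0.62]))
```

{"op": "jog_arm", "data": {
  "series": [
    [0, 0, 4, -0.0002, -0.0005, 0, 0.008],
    [0, 0, 8, -0.0003, -0.001, 0, 0.008],
    [0, 0, 12, -0.0003, -0.0014, 0, 0.008],
    [0, 0, 12, -0.0003, -0.0014, 0, 0.008],
    [0, 0, 12, -0.0003, -0.0014, 0, 0.008]
  ]
}}

```text
clock: 9.32
eef_pos: [0.6275, -0.1059, 0.1357]
eef_rot: [-3.141, -0.0, 1.633]
wrist_force: [-2.3, -1.6, -12.6]
opening: 0.012
gripper_force: 35.0
```

Run:
```python
from h import *
print(st())
```

```text
(9.3167, array([ 0.6275, -0.1059,  0.1357]), array([-1.7996e+02, -1.0000e-02,  9.3560e+01]), array([ -2.27,  -1.63, -12.62]), array([-0.34,  0.66,  0.04]), 0.011968643931351598, 34.98339056968689, array([-0.35,  0.56,  0.58,  1.76, -0.37,  0.94,  0.45]))
```

{"op": "jog_arm", "data": {
  "series": [
    [0, 0, 0.3, 0, -0.0005, 0.001, 0.008],
    [0, 0, 0.3, 0, -0.0005, 0.002, 0.008],
    [0, 0, 0.3, 0, -0.0005, 0.003, 0.008],
    [0, 0, 0.3, 0, -0.0005, 0.003, 0.008]
  ]
}}

```text
clock: 9.65
eef_pos: [0.6272, -0.106, 0.1327]
eef_rot: [3.142, -0.0, 1.622]
wrist_force: [-1.6, -1.2, -12.4]
opening: 0.012
gripper_force: 35.0
```

{"op": "jog_arm", "data": {
  "series": [
    [0, 0, 0, 0, 0, 0.0005, 0.008],
    [0, 0, 0, 0, 0, 0.0005, 0.008]
  ]
}}

```text
clock: 9.82
eef_pos: [0.6273, -0.106, 0.1323]
eef_rot: [3.141, -0.0, 1.622]
wrist_force: [-1.0, -0.7, -13.4]
opening: 0.0124
gripper_force: 35.0
```

Run:
```python
from h import *
print(st())
```

```text
(9.8167, array([ 0.6273, -0.106 ,  0.1323]), array([ 1.7999e+02, -1.0000e-02,  9.2920e+01]), array([ -1.05,  -0.74, -13.38]), array([-0.2 ,  0.51,  0.01]), 0.012407989417781994, 34.984363317489624, array([-0.35,  0.56,  0.58,  1.76, -0.37,  0.93,  0.44]))
```

{"op": "jog_arm", "data": {
  "series": [
    [0, 0, 0, 0, 0, 0.0005, 0.008],
    [0, 0, 0, 0, 0, 0.0005, 0.008]
  ]
}}

```text
clock: 9.98
eef_pos: [0.6274, -0.1061, 0.132]
eef_rot: [3.141, -0.0, 1.621]
wrist_force: [-3.0, -0.8, -10.4]
opening: 0.0122
gripper_force: 35.0
```

{"op": "jog_arm", "data": {
  "series": [
    [0, 0, 0, 0, 0, 0.0005, 0.008],
    [0, 0, 0, 0, 0, 0.0005, 0.008]
  ]
}}

```text
clock: 10.15
eef_pos: [0.6275, -0.1061, 0.1318]
eef_rot: [3.141, -0.0, 1.621]
wrist_force: [-3.3, -0.5, -6.2]
opening: 0.0123
gripper_force: 35.0
```

{"op": "jog_arm", "data": {
  "series": [
    [0, 0, 0, 0, 0, 0.0004, 0.008],
    [0, 0, 0, 0, 0, 0.0006, 0.008],
    [0, 0, 0, 0, 0, 0.0006, 0.008]
  ]
}}

```text
clock: 10.4
eef_pos: [0.6276, -0.1062, 0.1316]
eef_rot: [3.141, -0.0, 1.621]
wrist_force: [-4.9, 1.5, -1.0]
opening: 0.0122
gripper_force: 35.0
```

{"op": "jog_arm", "data": {
  "series": [
    [0, 0, 0, 0, 0, 0, 0.008],
    [0, 0, 0, 0, 0, 0, 0.012],
    [0, 0, 0, 0, 0, 0, 0.016],
    [0, 0, 0, 0, 0, 0, 0.025],
    [0, 0, 0, 0, 0, 0, 0.04]
  ],
  "grip_force": 5
}}

```text
clock: 10.82
eef_pos: [0.6289, -0.1061, 0.1315]
eef_rot: [3.138, 0.001, 1.621]
wrist_force: [-0.3, 0.2, 0.7]
opening: 0.026
gripper_force: 0.0
```

{"op": "jog_arm", "data": {
  "series": [
    [0, 0, 0, 0, 0, 0, 0.04],
    [0, 0, 0, 0, 0, 0, 0.04],
    [0, 0, 0, 0, 0, 0, 0.04],
    [0, 0, 0, 0, 0, -0.02, 0.04],
    [0, 0, 0, 0, 0, -0.05, 0.04]
  ]
}}

```text
clock: 11.23
eef_pos: [0.6253, -0.1055, 0.1785]
eef_rot: [-3.136, -0.0, 1.621]
wrist_force: [0.9, -0.1, -0.0]
opening: 0.0398
gripper_force: 0.0
```

Run:
```python
from h import *
print(st())
f=grab_frame('scene');W=pts(f)
c=cv2.resize(f['image'][160:240,190:280],None,fx=6,fy=6,interpolation=cv2.INTER_CUBIC)
cv2.imwrite('pics/c4.png',c[:,:,::-1])
```

```text
(11.2333, array([ 0.6253, -0.1055,  0.1785]), array([-1.7968e+02, -2.0000e-02,  9.2900e+01]), array([ 0.86, -0.12, -0.04]), array([-0.06,  0.02, -0.03]), 0.039817895253738834, 0.0, array([-0.37,  0.51,  0.61,  1.72, -0.34,  1.02,  0.41]))
```

View pics/c4.png

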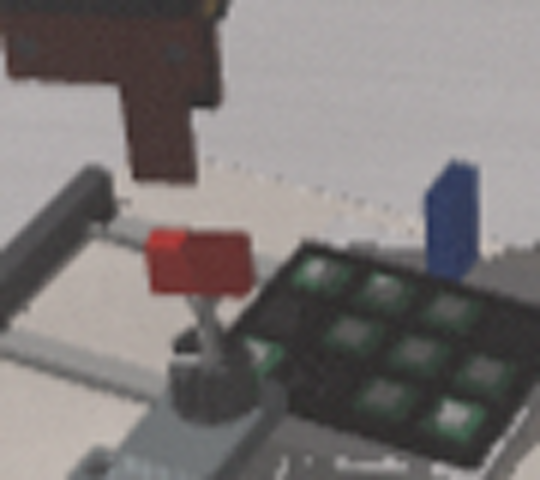

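The crop shows the red bar turned and standing up by itself at (200,262), well clear of the collar, with the fingers free above it. Next is the fin at (452,218).

Run:
```python
from h import *
print(goto([.503,-.0285,.18],163.2))
```

```text
[ 2.400e-01  2.300e-01 -7.035e+01  8.470e-02 -1.225e-01  5.600e-03]
```

{"op": "jog_arm", "data": {
  "series": [
    [0, 0, -7, 0.009, -0.013, 0, 0.05],
    [0, 0, -14, 0.018, -0.026, 0, 0.05],
    [0, 0, -21, 0.026, -0.038, 0, 0.05],
    [0, 0, -28, 0.035, -0.05, 0, 0.05],
    [0, 0, -35, 0.043, -0.062, 0, 0.05]
  ]
}}

```text
clock: 11.7
eef_pos: [0.5628, -0.0658, 0.1809]
eef_rot: [3.141, 0.0, 2.238]
wrist_force: [-0.0, -0.9, 0.3]
opening: 0.0507
gripper_force: 0.0
```

Run:
```python
from h import *
print(st(),goto([.503,-.0285,.16],163.2))
```

```text
(11.7, array([ 0.5628, -0.0658,  0.1809]), array([1.7996e+02, 3.0000e-02, 1.2824e+02]), array([-0.03, -0.89,  0.26]), array([ 0.02, -0.  ,  0.05]), 0.05065219354174657, 0.0, array([-0.37,  0.36,  0.48,  1.88, -0.2 ,  0.94,  0.87])) [ 3.000e-02  4.000e-02 -3.496e+01  6.630e-02 -2.390e-02  2.080e-02]
```

{"op": "jog_arm", "data": {
  "series": [
    [0, 0, -7, 0.014, -0.005, 0, 0.05],
    [0, 0, -14, 0.028, -0.01, 0.005, 0.05],
    [0, 0, -21, 0.042, -0.015, 0.01, 0.05],
    [0, 0, -28, 0.055, -0.02, 0.015, 0.05],
    [0, 0, -35, 0.066, -0.024, 0.021, 0.05]
  ]
}}

```text
clock: 12.12
eef_pos: [0.5032, -0.0285, 0.1598]
eef_rot: [3.141, 0.001, 2.849]
wrist_force: [-0.7, -0.7, 0.2]
opening: 0.0504
gripper_force: 0.0
```

{"op": "jog_arm", "data": {
  "series": [
    [0, 0, 0, 0, 0, 0, 0.05],
    [0, 0, 0, 0, 0, 0, 0.05],
    [0, 0, 0, 0, 0, 0, 0.05]
  ]
}}

```text
clock: 12.37
eef_pos: [0.5047, -0.0294, 0.1603]
eef_rot: [3.141, 0.001, 2.839]
wrist_force: [0.6, -1.2, 1.1]
opening: 0.0499
gripper_force: 0.0
```

Run:
```python
from h import *
print(st(),goto([.503,-.0285,.072],163.2))
f=grab_frame('scene')
c=cv2.resize(f['image'][130:240,200:310],None,fx=5,fy=5,interpolation=cv2.INTER_CUBIC)
cv2.imwrite('pics/c5.png',c[:,:,::-1])
```

```text
(12.3667, array([ 0.5047, -0.0294,  0.1603]), array([1.7998e+02, 9.0000e-02, 1.6265e+02]), array([ 0.55, -1.18,  1.12]), array([-0.02, -0.03, -0.04]), 0.04987830391969898, 0.0, array([-0.36,  0.27,  0.34,  2.03, -0.12,  0.85,  1.32])) [ 2.00e-02  9.00e-02 -5.50e-01  2.10e-03  3.00e-04  8.83e-02]
```

View pics/c5.png

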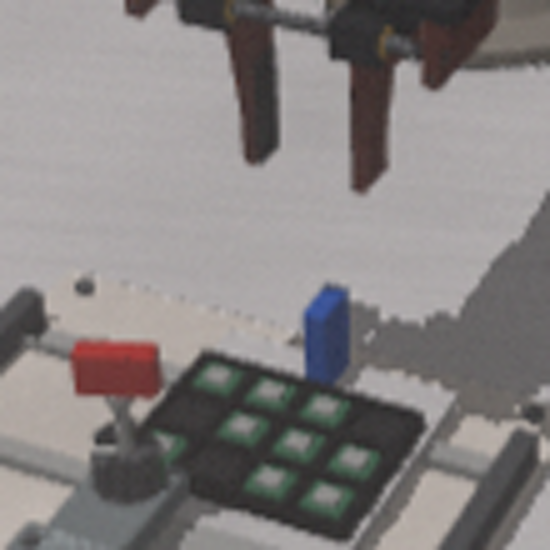

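The crop shows the fingers at (255,160) and (365,190), straddling and above the blue fin (327,330). The bar is still parked. I'm descending onto the fin.

{"op": "jog_arm", "data": {
  "series": [
    [0, 0, -0.5, 0.001, 0, 0.02, 0.05],
    [0, 0, -0.5, 0.002, 0, 0.04, 0.05],
    [0, 0, -0.5, 0.002, 0, 0.06, 0.05],
    [0, 0, -0.5, 0.002, 0, 0.078, 0.05],
    [0, 0, -0.5, 0.002, 0, 0.088, 0.05]
  ]
}}

```text
clock: 12.83
eef_pos: [0.5018, -0.0288, 0.0702]
eef_rot: [-3.141, -0.001, 2.849]
wrist_force: [-0.3, 0.2, -0.7]
opening: 0.05
gripper_force: 0.0
```

{"op": "jog_arm", "data": {
  "series": [
    [0, 0, 0, 0, 0, 0, 0.04],
    [0, 0, 0, 0, 0, 0, 0.03],
    [0, 0, 0, 0, 0, 0, 0.024],
    [0, 0, 0, 0, 0, 0, 0.024]
  ]
}}

```text
clock: 13.17
eef_pos: [0.5028, -0.0284, 0.0728]
eef_rot: [3.141, 0.002, 2.851]
wrist_force: [0.4, 0.1, -0.2]
opening: 0.0268
gripper_force: 0.0
```

{"op": "jog_arm", "data": {
  "series": [
    [0, 0, 0, 0, 0, 0, 0.018],
    [0, 0, 0, 0, 0, 0, 0.014],
    [0, 0, 0, 0, 0, 0, 0.01],
    [0, 0, 0, 0, 0, 0, 0.01]
  ],
  "grip_force": 8
}}

```text
clock: 13.5
eef_pos: [0.502, -0.0294, 0.0723]
eef_rot: [-3.141, 0.001, 2.851]
wrist_force: [-1.0, -3.7, 6.8]
opening: 0.0135
gripper_force: 8.0
```

Run:
```python
from h import *
print(st())
```

```text
(13.5, array([ 0.502 , -0.0294,  0.0723]), array([-1.7997e+02,  6.0000e-02,  1.6334e+02]), array([-0.99, -3.69,  6.78]), array([-1.  ,  0.37,  0.06]), 0.013487322092629768, 8.002223744988441, array([-0.31,  0.41,  0.3 ,  2.1 , -0.19,  0.66,  1.4 ]))
```

{"op": "jog_arm", "data": {
  "series": [
    [0, 0, 0, 0, -0.004, -0.0005, 0.01],
    [0, 0, 0, 0, -0.01, -0.0005, 0.01],
    [0, 0, 0, 0, -0.018, -0.0005, 0.01],
    [0, 0, 0, 0, -0.025, -0.0005, 0.01],
    [0, 0, 0, 0, -0.03, -0.0005, 0.01]
  ],
  "grip_force": 15
}}

```text
clock: 13.92
eef_pos: [0.4934, -0.0582, 0.0724]
eef_rot: [3.141, 0.001, 2.851]
wrist_force: [3.5, 1.5, 0.2]
opening: 0.0133
gripper_force: 15.0
```

Run:
```python
from h import *
print(st())
```

```text
(13.9167, array([ 0.4934, -0.0582,  0.0724]), array([1.7999e+02, 7.0000e-02, 1.6334e+02]), array([3.53, 1.48, 0.16]), array([ 0.26, -0.72,  0.  ]), 0.013291358797538923, 15.001598596572876, array([-0.26,  0.4 ,  0.3 ,  2.12, -0.19,  0.65,  1.46]))
```

{"op": "jog_arm", "data": {
  "series": [
    [0, 0, 0, -0.0003, -0.007, 0, 0.01],
    [0, 0, 0, -0.0006, -0.014, 0, 0.01],
    [0, 0, 0, -0.001, -0.021, 0, 0.01],
    [0, 0, 0, -0.001, -0.028, 0, 0.01],
    [0, 0, 0, -0.001, -0.034, 0, 0.01]
  ]
}}

```text
clock: 14.33
eef_pos: [0.4839, -0.0908, 0.0724]
eef_rot: [3.142, -0.0, 2.851]
wrist_force: [0.2, 3.2, 5.0]
opening: 0.0136
gripper_force: 15.0
```

{"op": "jog_arm", "data": {
  "series": [
    [0, 0, 0, 0, -0.003, 0, 0.01],
    [0, 0, 0, 0, -0.006, 0, 0.01],
    [0, 0, 0, 0, -0.007, 0, 0.01],
    [0, 0, 0, 0, -0.007, 0, 0.01]
  ]
}}

```text
clock: 14.67
eef_pos: [0.4822, -0.0967, 0.0724]
eef_rot: [3.141, -0.0, 2.851]
wrist_force: [0.0, 2.7, 5.9]
opening: 0.0133
gripper_force: 15.0
```

Run:
```python
from h import *
print(st())
print(np.linalg.norm(sense()['eef_pos']-[.502,-.0294,.0723]))
```

```text
(14.6667, array([ 0.4822, -0.0967,  0.0724]), array([ 1.7997e+02, -3.0000e-02,  1.6337e+02]), array([0.05, 2.65, 5.94]), array([ 0.59, -0.03,  0.05]), 0.013273992377779773, 15.002331286668777, array([-0.18,  0.4 ,  0.31,  2.13, -0.2 ,  0.65,  1.54]))
0.07015825868193235
```

{"op": "jog_arm", "data": {
  "series": [
    [0, 0, 0, 0, -0.001, 0, 0.01],
    [0, 0, 0, 0, -0.002, 0, 0.01],
    [0, 0, 0, 0, -0.003, 0, 0.01],
    [0, 0, 0, 0, -0.003, 0, 0.01]
  ]
}}

```text
clock: 15.0
eef_pos: [0.4821, -0.0968, 0.0724]
eef_rot: [3.138, -0.0, 2.854]
wrist_force: [1.9, 10.4, 4.5]
opening: 0.0137
gripper_force: 15.0
```

Firm stop at about 70 mm of travel, with the force rising to 10 N. I'll relax the push, let go and withdraw.

{"op": "jog_arm", "data": {
  "series": [
    [0, 0, 0, 0, 0.0015, 0, 0.01],
    [0, 0, 0, 0, 0.0022, 0, 0.01],
    [0, 0, 0, 0, 0.0022, 0, 0.016],
    [0, 0, 0, 0, 0.0022, 0, 0.025],
    [0, 0, 0, 0, 0.0022, 0, 0.04]
  ]
}}

```text
clock: 15.42
eef_pos: [0.4811, -0.0982, 0.0718]
eef_rot: [-3.141, -0.001, 2.851]
wrist_force: [-0.1, -0.4, -0.1]
opening: 0.0259
gripper_force: 0.0
```

{"op": "jog_arm", "data": {
  "series": [
    [0, 0, 0, 0, 0, 0, 0.04],
    [0, 0, 0, 0, 0, 0, 0.04],
    [0, 0, 0, 0, 0, -0.02, 0.04],
    [0, 0, 0, 0, 0, -0.05, 0.04],
    [0, 0, 0, 0, 0, -0.09, 0.04]
  ]
}}

```text
clock: 15.83
eef_pos: [0.4799, -0.0976, 0.1612]
eef_rot: [-3.139, -0.005, 2.851]
wrist_force: [0.6, 0.9, -0.6]
opening: 0.0398
gripper_force: 0.0
```

{"op": "jog_arm", "data": {
  "series": [
    [0, 0, 0, 0, 0, -0.02, 0.04],
    [0, 0, 0, 0, 0, -0.03, 0.04],
    [0, 0, 0, 0, 0, -0.03, 0.04],
    [0, 0, 0, 0, 0, -0.03, 0.04],
    [0, 0, 0, 0, 0, -0.03, 0.04]
  ]
}}

```text
clock: 16.25
eef_pos: [0.481, -0.0972, 0.1905]
eef_rot: [-3.141, -0.003, 2.852]
wrist_force: [-0.5, -0.1, -0.2]
opening: 0.0399
gripper_force: 0.0
```

Run:
```python
from h import *
print(st())
f=grab_frame('scene')
W=pts(f);h,s,v=cv2.split(cv2.cvtColor(f['image'],cv2.COLOR_RGB2HSV))
m=(h>105)&(h<130)&(s>130)&(v>50);p=W[m];p=p[p[:,2]>.06];print(p.mean(0))
c=cv2.resize(f['image'][120:260,160:330],None,fx=4,fy=4,interpolation=cv2.INTER_CUBIC)
cv2.imwrite('pics/c6.png',c[:,:,::-1])
```

```text
(16.25, array([ 0.481 , -0.0972,  0.1905]), array([-1.7996e+02, -1.6000e-01,  1.6339e+02]), array([-0.49, -0.11, -0.22]), array([ 0.  ,  0.01, -0.02]), 0.039922769339758496, 0.0, array([-0.25,  0.21,  0.37,  2.03, -0.09,  0.92,  1.45]))
[ 0.48307887 -0.0952261   0.07866562]
```

View pics/c6.png

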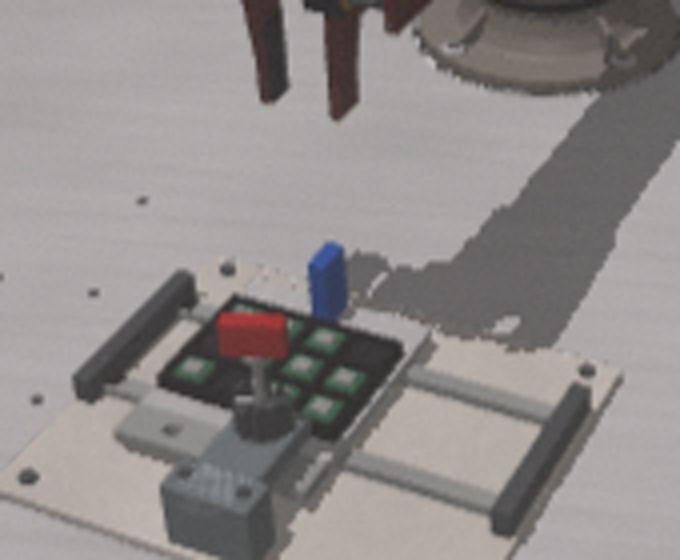

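The final crop shows the fin moved to (328,282) with the shuttle home towards the robot's right. The bar at (253,335) is still parked up, and the gripper is clear.

```bash
python3 -c "
from bench import finish_job
print(finish_job())"
```

```text
the job is handed in; nothing more can be done
None
```

The plunger is parked up in its rest notch, the shuttle was slid about 70 mm onto its end stop and let go, and the job is handed in at about 16 s; the hand-in gave no verdict.

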